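# Fetch a solder reel from the flap-lidded parts box

## Robot

A 7-joint arm with a two-finger parallel gripper is mounted at the origin on the work surface. World frame = base frame: x ahead of the robot, y to its left, z up, the work surface at z = 0. Lengths are in m, angles in rad, forces in N, time in s.
With the tool pointing down it reaches from about 0.35 to 0.9 m from the base axis. Payload 7.2 kg.
Tool frame: the origin (TCP) lies midway between the tips of the shut fingers; the grasp point (between the pads) lies 19 mm behind it; z points along the fingers, y is the line along which they close (so a half turn about z gives the same grasp; the last joint's range is limited). The gripper opens to 85 mm and grips with 20 to 120 N. Pads are 22 mm wide; open, the fingers measure 114 mm over their backs; the gripper's body (76 mm by 85 mm) begins 54 mm behind the grasp point. The pads swing forward as they close: fully open they stand 13 mm farther back than shut.
Start: joints at [1.2, 0.411, -0.013, 1.596, 0.006, 1.134, -0.082], TCP at [0.186, -0.597, 0.231] pointing down, gripper open.
Joint ranges: [-2.95, 2.95], [-0.29, 1.99], [-1.47, 1.44], [0.14, 2.54], [-1.03, 4.17], [0.13, 1.85], [-2.86, 2.86]. Speed limits (rad/s): [2.39, 2.39, 3.01, 3.01, 3.14, 3.14, 3.14].

## Interface

Orientations are given as a 3x3 rotation matrix whose columns are the frame's x, y, z axes.
In Python, from rig import ctrl, cams gives the robot as it stands. The module is installed in compiled form; this text tells all that it offers.
- The arm moves only by the shell command python3 -m creep 'ROWS' [FORCE]. ROWS is JSON, a list of rows, each an object of numbers: "x", "y", "z": the shift along the tool's x, y, z in m; "ax", "ay", "az": the turn, a rotation vector about the tool's x, y, z in degrees; "fingers": the gripper's target within -1 to 1 (shut at 1, half-way at 0, fully open at -1). In form: [{"x": .., "y": .., "z": .., "ax": .., "ay": .., "az": .., "fingers": ..}, ...]. A call has 1 to 10 rows; each row is the pose to reach, as a shift and turn from the pose commanded when the call began, along the tool's axes at that moment; what a row does not reach only later rows make up. A row lasts 1/12 s, in which the tool goes at most 41.7 mm and 7.16 degrees, less where a joint would pass 70% of its speed; a pose out of reach is approached as far as the arm can. A call with a gripper value outside its range is refused whole. The fingers move at their own pace and stop on an object; FORCE is the grip in N (left out, the last holds). Time passes only in rows, so rows that repeat a pose let the fingers close. It gives the time, the measured TCP pose, the force, the opening and the grip force at its end, in the units of the state.
- ctrl.observe(): the state, without advancing time (a new reading comes with each control period).
- cams.camera(name): name is "side" or "top"; returns a dict with "img" (480x640x3 uint8, blue, green, red), "range_z" (480x640 float32, m along the optical axis (not along the pixel's ray), 0 where there is no reading), "intrinsics" (3x3 intrinsics, pixels), "eye" and "rotation" of the camera in the world. Camera axes: x right, y up, looking along -z (the intrinsics and any distortion apply to the point x, -y, -z); pixel columns grow to the right and rows downward; lengths in m; the calibration is good to about 2 mm. A picture is of the moment at which its call begins.
- ctrl.close_job(): hands the job in; it is judged then, once.
The state is a dict: "time_s": time; "joints": joint angles; "joint_velocities": joint speeds; "joint_efforts": joint torques, N m; "tcp_pos": TCP position; "eef_rot": TCP orientation; "wrist_force": force on the tool from outside, world axes, zero at the start; "ft_torque": the same for the moment, N m; "gripper_width": finger opening in m; "gripper_force": force on a finger pad.
Only numpy, scipy, OpenCV 4.12 (cv2) and the standard library are available. Lean on these libraries where they do the work, as an engineer would, in place of code of your own. Each camera call takes 0.05 s, during which the arm holds its last target. There are 200 camera calls.

## Task

On the electronics bench, swing the clear flap of the grey parts box up and over its hinge until it leans back and stays open by itself, then take the solder reel out of the box and stand it upright in the middle of the bare steel plate. Do not drop the reel; the flap may stay open.

Things in the scene. Friction and masses are not known exactly. Their poses are not given: they have to be found in the camera images.
- box: Grey parts box fixed to the bench, 148 (x) by 166 (y) by 65 mm high, walls and floor 4 mm. Origin: centre of its underside; x points from its front (robot side) to its back, where the flap's hinge runs along y on the rim at x = +74 mm, 65 mm up. A 4 mm full-height wall parallel to x parts it into two bays, each 140 (x) by 77 mm (y) inside, centres at y = +41 and -41 mm.
- flap (a joint): Angle of the clear flap (120 g) that covers the box, rad: 0 shut and level (the start), 1.57 vertical, 1.9 against its stop, leaning back behind the box. The hinge is free: let go below about 1.5 the flap falls shut, beyond about 1.65 it falls back to the stop and stays open.
- flap_bar (a point): Centre of the pull bar, a round grey bar 14 mm thick, 40 mm long, along y, on a 14 mm wide stem 28 mm out from the flap's front edge; 69.5 mm above the bench when shut. Site x points to the hinge line, which lies at point x = +176, z = -4 mm; z is out of the flap's top. Its flat ends can be pinched along y from above; the bar turns between the fingers as the flap swings up and back.
- reel: Solder reel: upright cylinder, white end flanges, silvery wire, 46 mm across, 50 mm high, 250 g. Origin: centre of its underside, z up. It stands in either bay, under the flap, 38 mm or more from front and back walls but only 10 mm from the side walls (so close the fingers along box x). The other bay holds a flat steel tin (60 by 22 mm). The larger reel (64 by 70 mm) on the bench is not wanted.
- plate: Bare square steel plate fixed flat on the bench, 120 by 120 mm, 4 mm thick, a flat screw head at each corner. Origin: centre of its underside, sides along x and y. Starts empty; a large reel and a pair of cutters lie beside it, clear of it.
Mind the look-alikes: they are no part of the job. There is more than one size of the plate; the one meant has the size given above.

How it is judged:
On the way, in this order (a step that is already met when the one before it is completed fails the run):
1. the flap is swung up and over, past vertical (value of joint flap above 1.65 rad), for 0.2 s.
2. the reel is lifted out of the box (height (world z) of reel above 0.07 m and contact force between the fingers and reel above 0.5 N), for 0.1 s.
At the end, for the whole second after the job is handed in: The reel stands upright (within 10 degrees) and at rest on the steel plate, its centre within 25 mm of the plate's centre, let go. The flap may be open or shut (horizontal distance between reel and plate below 0.025 m and z of reel in the frame of plate between 0 and 0.01 m and angle between reel's own z axis and vertical below 0.17 rad and linear speed of reel below 0.02 m/s and contact force between the fingers and reel below 0.05 N); the robot touches nothing.
It fails at once if the reel is dropped or thrown (falls free faster than 0.6 m/s) (linear speed of reel above 0.6 m/s and contact force between the fingers and reel below 0.01 N).
It also fails if it takes over 64 s, if anything falls off the work surface, if the arm or the gripper's body presses on something with over 40 N, if the wrist force passes 120 N, or if a joint passes its speed limit or range.

## Working session

There is one attempt and no reset: what is moved stays moved. The work goes in short steps, Python scripts to look and compute and a shell command to move; the robot and the scene stay as the last step left them, time stands still between calls to the robot, and variables do not carry over. Pictures are saved under pics/ and viewed, at most 10 in all, crops included, and the job is handed in when it is done.

```bash
mkdir -p pics; cat > h.py <<'E'
import numpy as np, cv2
from rig import ctrl, cams
def snap(n,f):
    c=cams.camera(n); cv2.imwrite('pics/'+f+'.png',c['img']); np.savez('pics/'+f+'.npz',**c); return c
def load(f): return dict(np.load('pics/'+f+'.npz'))
def ray(c,u,v):
    K=c['intrinsics']; d=np.array([(u-K[0,2])/K[0,0],-(v-K[1,2])/K[1,1],-1.]); return c['eye'],c['rotation']@d
def onz(c,u,v,z):
    e,d=ray(c,u,v); return e+d*(z-e[2])/d[2]
def pt(c,u,v):
    e,d=ray(c,u,v); return e+d*c['range_z'][int(v),int(u)]
E
python3 - <<'E'
from h import *
for n in('top','side'):
    c=snap(n,n+'0'); print(n,c['eye'],c['rotation'],c['intrinsics'])
s=ctrl.observe(); print(s)
E
```

```text
top [0.40873389 0.07545248 0.93915698] [[-0.00633769  0.99441978 -0.10530498]
 [-0.99972206 -0.00390951  0.02324895]
 [ 0.02270753  0.10542306  0.99416817]] [[501.76056067   0.         321.44745   ]
 [  0.         501.76056067 231.27316459]
 [  0.           0.           1.        ]]
side [0.02095555 0.71849657 0.6506749 ] [[-0.83040449  0.31642973 -0.45858545]
 [-0.5567596  -0.50251144  0.66143858]
 [-0.02114561  0.80458342  0.59346305]] [[507.30206655   0.         318.3180927 ]
 [  0.         507.30206655 229.97220776]
 [  0.           0.           1.        ]]
{'time_s': 0.1, 'joints': array([ 1.1997978 ,  0.41182243, -0.01273809,  1.59696753,  0.00559605,
        1.13431998, -0.08221472]), 'joint_velocities': array([ 1.50703181e-03, -1.78492660e-03, -9.63615704e-04, -2.79578147e-03,
       -2.68756960e-03, -2.25571462e-04,  3.19606486e-05]), 'joint_efforts': array([ 2.01913041e-03, -6.01833487e+01,  6.83954917e-01, -3.00090480e+01,
        1.40512740e-02,  6.43961364e-03,  4.18244929e-05]), 'tcp_pos': array([ 0.18621252, -0.59613522,  0.23053252]), 'eef_rot': array([[ 9.54496232e-01,  2.98222507e-01, -5.27885272e-04],
       [ 2.98222961e-01, -9.54495232e-01,  1.38454188e-03],
       [-9.09624239e-05, -1.47896752e-03, -9.99998902e-01]]), 'wrist_force': array([-0.20438226, -0.0549447 ,  0.07956108]), 'ft_torque': array([-0.00610508,  0.0327822 , -0.02767027]), 'gripper_force': 0.0, 'gripper_width': 0.08542483778198204}
```

View pics/top0.png

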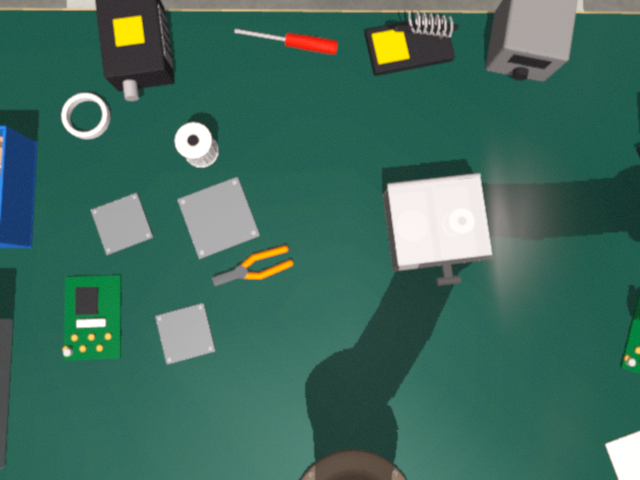

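View pics/side0.png

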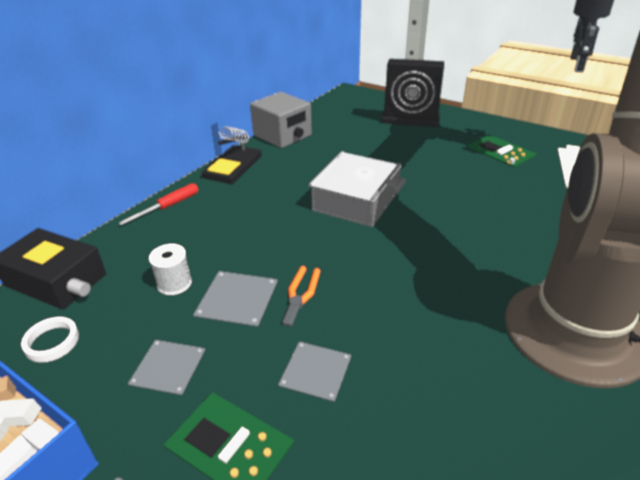

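Top view: the plate candidates are (218,218), the largest, and (121,223) and (185,333), both smaller. The reel candidates are the ring in the box's right bay (461,221), the tin's flat disc (412,225), and the large bench reel (195,140), which is not wanted. The pull bar is at (448,281). I'll measure these and check them in one crop.

```bash
python3 - <<'E'
from h import *
c=load('top0'); im=c['img']
hsv=cv2.cvtColor(im,cv2.COLOR_BGR2HSV)
m=((hsv[...,1]<40)&(hsv[...,2]>110)).astype(np.uint8)
for p in cv2.findContours(m,0,2)[0]:
    if cv2.contourArea(p)<1000: continue
    (cx,cy),_,_=r=cv2.minAreaRect(p)
    z=.004 if cx<300 else .067
    b=np.array([onz(c,*q,z)[:2] for q in cv2.boxPoints(r)])
    print(np.round(r[0]),np.round(b.mean(0),4),[round(float(np.linalg.norm(b[i]-b[i-1])),4) for i in range(4)],[round(float(np.degrees(np.arctan2(*(b[i]-b[i-1])[::-1]))),1) for i in range(4)])
# flap corners by eye, bar, reel
for n,u,v,z in[('bar',448,281,.0765),('reeltop',461,221,.05),('tin',412,225,.022),('FL',397,269,.067),('FR',491,259,.067),('BR',480,175,.067),('BL',387,184,.067)]:
    print(n,onz(c,u,v,z).round(4),pt(c,u,v).round(4))
g=lambda a:cv2.resize(a,None,fx=4,fy=4,interpolation=2)
cv2.imwrite('pics/crop0.png',g(im[165:300,370:510]))
E
```

```text
[622. 454.] [ 0.1196 -0.4512] [0.0797, 0.0586, 0.0798, 0.058] [-3.8, -90.7, 175.8, 89.2]
[185. 333.] [0.3223 0.3043] [0.092, 0.0925, 0.0924, 0.0917] [15.6, -76.3, -164.9, 103.4]
[121. 223.] [0.5242 0.426 ] [0.0911, 0.0926, 0.0917, 0.0918] [22.2, -68.9, -158.3, 110.8]
[218. 217.] [0.5353 0.2469] [0.1214, 0.1221, 0.1223, 0.1206] [21.4, -69.0, -159.3, 110.5]
[457. 229.] [ 0.5054 -0.1832] [0.1885, 0.233, 0.1904, 0.2279] [5.2, -83.6, -176.3, 96.0]
[197. 144.] [0.6751 0.2894] [0.0928, 0.0714, 0.0934, 0.0709] [44.9, -43.3, -135.4, 136.2]
[ 85. 116.] [0.7301 0.5016] [0.0938, 0.088, 0.0947, 0.0875] [45.3, -42.2, -135.0, 137.3]
[564.  40.] [ 0.8546 -0.394 ] [0.1541, 0.2842, 0.1556, 0.2791] [-2.4, -89.6, 175.8, 90.2]
[331.   4.] [0.92   0.0323] [0.0173, 0.6258, 0.0176, 0.6246] [1.6, -89.6, 177.5, 90.4]
bar [ 0.4132 -0.162   0.0765] [ 0.4132 -0.1628  0.0737]
reeltop [ 0.5205 -0.1964  0.05  ] [ 0.5181 -0.1906  0.069 ]
tin [ 0.5169 -0.1135  0.022 ] [ 0.5113 -0.1038  0.0693]
FL [ 0.4346 -0.0761  0.067 ] [ 0.4351 -0.0789  0.0507]
FR [ 0.4511 -0.2417  0.067 ] [ 0.4543 -0.2659  0.0006]
BR [ 0.6009 -0.2283  0.067 ] [ 0.5997 -0.2265  0.0722]
BL [ 0.5849 -0.0616  0.067 ] [ 0.585  -0.0618  0.0662]
```

View pics/crop0.png

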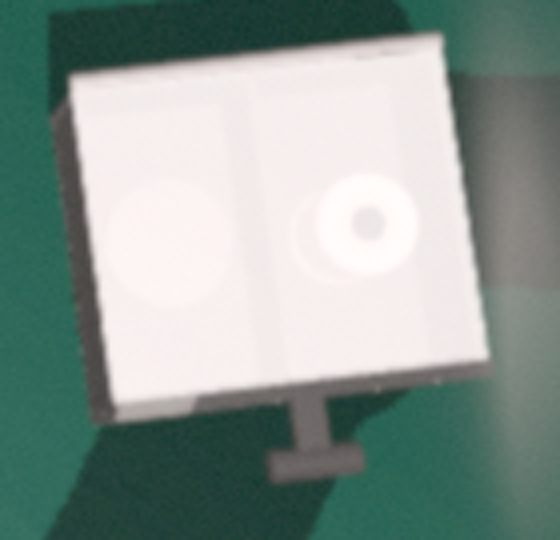

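The crop confirms it. The ring with a hole, in the right bay at (461,221), is the 46 mm reel, and the flat disc in the left bay at (412,226) is the tin. The bar is at (449,281), world (0.413,-0.163), with box yaw about 5.4°. The 120 mm plate is at (0.535,0.247), yaw about 21°.

```bash
python3 -m creep '[{"x":0.025,"y":-0.025,"az":4,"fingers":-1},{"x":0.05,"y":-0.05,"az":8,"fingers":-1},{"x":0.075,"y":-0.075,"az":12,"fingers":-1},{"x":0.1,"y":-0.1,"az":12,"fingers":-1},{"x":0.125,"y":-0.125,"az":12,"fingers":-1},{"x":0.15,"y":-0.15,"az":12,"fingers":-1},{"x":0.175,"y":-0.175,"az":12,"fingers":-1},{"x":0.2,"y":-0.2,"az":12,"fingers":-1},{"x":0.22,"y":-0.22,"az":12,"fingers":-1},{"x":0.22,"y":-0.22,"az":12,"fingers":-1}]' 20
cat >> h.py <<'E'
def to(p,yaw=None):
    s=ctrl.observe(); R=s['eef_rot']; p=np.array(p); print('t',s['time_s'],'tool shift',(R.T@(p-s['tcp_pos'])).round(4),'yaw',np.degrees(np.arctan2(R[1,0],R[0,0])).round(2),'F',s['wrist_force'].round(1))
E
python3 -c "
from h import *
to([.413,-.1635,.13])"
```

```text
t 0.1 tool shift [ 0.3455 -0.3452  0.101 ] yaw 17.35 F [-0.2 -0.1  0.1]invalid input
```

```bash
python3 -m creep '[{"x":0.025,"y":-0.025,"z":0,"ax":0,"ay":0,"az":4,"fingers":-1},{"x":0.05,"y":-0.05,"z":0,"ax":0,"ay":0,"az":8,"fingers":-1},{"x":0.075,"y":-0.075,"z":0,"ax":0,"ay":0,"az":12,"fingers":-1},{"x":0.1,"y":-0.1,"z":0,"ax":0,"ay":0,"az":12,"fingers":-1},{"x":0.125,"y":-0.125,"z":0,"ax":0,"ay":0,"az":12,"fingers":-1},{"x":0.15,"y":-0.15,"z":0,"ax":0,"ay":0,"az":12,"fingers":-1},{"x":0.175,"y":-0.175,"z":0,"ax":0,"ay":0,"az":12,"fingers":-1},{"x":0.2,"y":-0.2,"z":0,"ax":0,"ay":0,"az":12,"fingers":-1},{"x":0.22,"y":-0.22,"z":0,"ax":0,"ay":0,"az":12,"fingers":-1}]' 20
python3 -c "
from h import *
to([.413,-.1635,.13])"
```

```text
time_s: 0.85
tcp_pos: [0.3315, -0.3183, 0.2312]
eef_rot: [[0.996, 0.095, -0.0], [0.095, -0.996, 0.001], [-0.0, -0.001, -1.0]]
wrist_force: [0.7, -0.4, 0.1]
gripper_width: 0.0852
gripper_force: 0.0
t 0.85 tool shift [ 0.0957 -0.1463  0.1012] yaw 5.43 F [ 0.7 -0.4  0.1]
```

```bash
python3 -m creep '[{"x":0.02,"y":-0.03,"z":0.01,"ax":0,"ay":0,"az":0,"fingers":-1},{"x":0.04,"y":-0.055,"z":0.025,"ax":0,"ay":0,"az":0,"fingers":-1},{"x":0.055,"y":-0.08,"z":0.04,"ax":0,"ay":0,"az":0,"fingers":-1},{"x":0.07,"y":-0.105,"z":0.055,"ax":0,"ay":0,"az":0,"fingers":-1},{"x":0.085,"y":-0.13,"z":0.07,"ax":0,"ay":0,"az":0,"fingers":-1},{"x":0.095,"y":-0.146,"z":0.085,"ax":0,"ay":0,"az":0,"fingers":-1},{"x":0.095,"y":-0.146,"z":0.095,"ax":0,"ay":0,"az":0,"fingers":-1},{"x":0.095,"y":-0.146,"z":0.1,"ax":0,"ay":0,"az":0,"fingers":-1},{"x":0.095,"y":-0.146,"z":0.1,"ax":0,"ay":0,"az":0,"fingers":-1}]'
python3 - <<'E'
from h import *
to([.413,-.1635,.0505])
c=snap('side','side1'); im=c['img']
cv2.imwrite('pics/crop1.png',cv2.resize(im[80:250,290:480],None,fx=3.3,fy=3.3,interpolation=2))
E
```

```text
time_s: 1.6
tcp_pos: [0.4106, -0.1671, 0.1302]
eef_rot: [[0.996, 0.093, -0.002], [0.093, -0.996, 0.0], [-0.002, -0.001, -1.0]]
wrist_force: [-0.1, -0.8, 0.8]
gripper_width: 0.0853
gripper_force: 0.0
t 1.6 tool shift [ 0.0029 -0.0033  0.0797] yaw 5.34 F [-0.1 -0.8  0.8]
```

View pics/crop1.png

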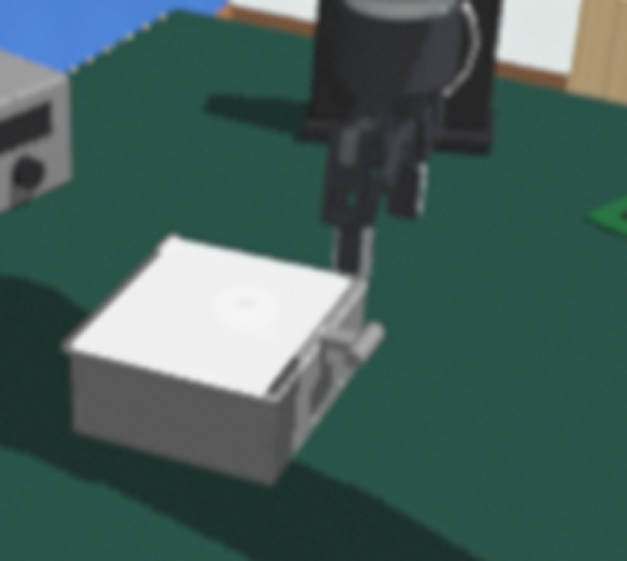

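The close view shows the open fingers above the bar, which is at about crop (362,345), with nothing between them. I'll descend and grip.

```bash
python3 -c "
from h import *
print(onz(load('side1'),399.7,184.5,.0695))"
python3 -m creep '[{"x":0.002,"y":-0.003,"z":0.02,"ax":0,"ay":0,"az":0,"fingers":-1},{"x":0.002,"y":-0.003,"z":0.04,"ax":0,"ay":0,"az":0,"fingers":-1},{"x":0.002,"y":-0.003,"z":0.06,"ax":0,"ay":0,"az":0,"fingers":-1},{"x":0.002,"y":-0.003,"z":0.075,"ax":0,"ay":0,"az":0,"fingers":-1},{"x":0.002,"y":-0.003,"z":0.08,"ax":0,"ay":0,"az":0,"fingers":-1},{"x":0.002,"y":-0.003,"z":0.08,"ax":0,"ay":0,"az":0,"fingers":0.3},{"x":0.002,"y":-0.003,"z":0.08,"ax":0,"ay":0,"az":0,"fingers":1},{"x":0.002,"y":-0.003,"z":0.08,"ax":0,"ay":0,"az":0,"fingers":1},{"x":0.002,"y":-0.003,"z":0.08,"ax":0,"ay":0,"az":0,"fingers":1},{"x":0.002,"y":-0.003,"z":0.08,"ax":0,"ay":0,"az":0,"fingers":1}]' 25
python3 -c "
from h import *
to([.413,-.1635,.0505])"
```

```text
[ 0.41273642 -0.16289393  0.0695    ]
time_s: 2.48
tcp_pos: [0.4142, -0.1653, 0.0527]
eef_rot: [[0.996, 0.092, 0.002], [0.092, -0.996, -0.002], [0.002, 0.003, -1.0]]
wrist_force: [-2.7, -5.3, 6.4]
gripper_width: 0.0392
gripper_force: 27.0
t 2.4833 tool shift [-0.0011 -0.0019  0.0022] yaw 5.3 F [-2.7 -5.3  6.4]
```

```bash
python3 -m creep '[{"x":0.001,"y":0,"z":-0.018,"ax":0,"ay":0,"az":0,"fingers":1},{"x":0.005,"y":0,"z":-0.036,"ax":0,"ay":0,"az":0,"fingers":1},{"x":0.010,"y":0,"z":-0.054,"ax":0,"ay":0,"az":0,"fingers":1},{"x":0.017,"y":0,"z":-0.071,"ax":0,"ay":0,"az":0,"fingers":1},{"x":0.026,"y":0,"z":-0.087,"ax":0,"ay":0,"az":0,"fingers":1},{"x":0.036,"y":0,"z":-0.103,"ax":0,"ay":0,"az":0,"fingers":1},{"x":0.048,"y":0,"z":-0.117,"ax":0,"ay":0,"az":0,"fingers":1},{"x":0.061,"y":0,"z":-0.130,"ax":0,"ay":0,"az":0,"fingers":1},{"x":0.076,"y":0,"z":-0.141,"ax":0,"ay":0,"az":0,"fingers":1},{"x":0.0915,"y":0,"z":-0.150,"ax":0,"ay":0,"az":0,"fingers":1}]' 25
python3 -c "
from h import *
to([.588,-.147,.0655+.176-.019])"
```

```text
time_s: 3.32
tcp_pos: [0.5043, -0.1552, 0.2032]
eef_rot: [[0.996, 0.093, -0.0], [0.093, -0.996, -0.001], [-0.0, 0.001, -1.0]]
wrist_force: [-2.9, 0.3, 0.7]
gripper_width: 0.0393
gripper_force: 27.0
t 3.3167 tool shift [ 0.0841 -0.0004 -0.0194] yaw 5.33 F [-2.9  0.3  0.7]
```

```bash
python3 -m creep '[{"x":0.017,"y":0,"z":-0.008,"ax":0,"ay":0,"az":0,"fingers":1},{"x":0.034,"y":0,"z":-0.014,"ax":0,"ay":0,"az":0,"fingers":1},{"x":0.052,"y":0,"z":-0.0185,"ax":0,"ay":0,"az":0,"fingers":1},{"x":0.070,"y":0,"z":-0.021,"ax":0,"ay":0,"az":0,"fingers":1},{"x":0.0885,"y":0,"z":-0.0215,"ax":0,"ay":0,"az":0,"fingers":1},{"x":0.107,"y":0,"z":-0.020,"ax":0,"ay":0,"az":0,"fingers":1},{"x":0.125,"y":0,"z":-0.017,"ax":0,"ay":0,"az":0,"fingers":1},{"x":0.125,"y":0,"z":-0.017,"ax":0,"ay":0,"az":0,"fingers":1},{"x":0.125,"y":0,"z":-0.017,"ax":0,"ay":0,"az":0,"fingers":1}]' 25
python3 -c "
from h import *
to([.588,-.147,.0655+.176-.019])
c=snap('side','side2'); cv2.imwrite('pics/crop2.png',cv2.resize(c['img'][60:260,270:490],None,fx=2.5,fy=2.5))"
```

```text
time_s: 4.07
tcp_pos: [0.6309, -0.141, 0.22]
eef_rot: [[0.995, 0.096, 0.003], [0.096, -0.995, 0.002], [0.003, -0.002, -1.0]]
wrist_force: [-0.2, 4.6, 6.3]
gripper_width: 0.0396
gripper_force: 28.6
t 4.0667 tool shift [-0.0432  0.0018 -0.0027] yaw 5.49 F [-0.2  4.6  6.3]
```

View pics/crop2.png

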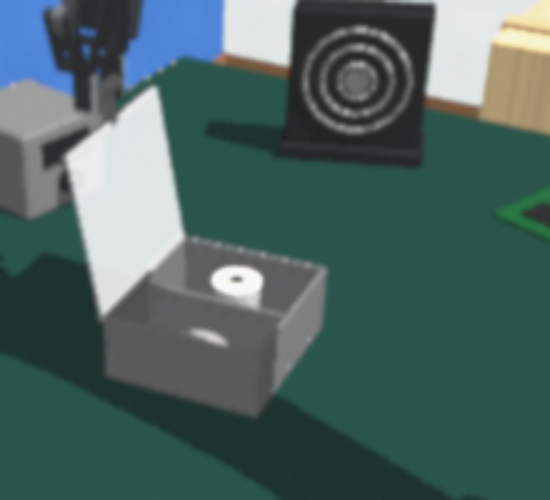

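The flap is past vertical and held, with the reel visible at crop (237,285). I'll release, rise and back away.

```bash
python3 -m creep '[{"x":0,"y":0,"z":0,"ax":0,"ay":0,"az":0,"fingers":0.5},{"x":0,"y":0,"z":0,"ax":0,"ay":0,"az":0,"fingers":-1},{"x":0,"y":0,"z":0,"ax":0,"ay":0,"az":0,"fingers":-1},{"x":0,"y":0,"z":0,"ax":0,"ay":0,"az":0,"fingers":-1},{"x":0,"y":0,"z":-0.02,"ax":0,"ay":0,"az":0,"fingers":-1},{"x":0,"y":0,"z":-0.05,"ax":0,"ay":0,"az":0,"fingers":-1},{"x":0,"y":0,"z":-0.08,"ax":0,"ay":0,"az":0,"fingers":-1},{"x":-0.03,"y":0,"z":-0.08,"ax":0,"ay":0,"az":0,"fingers":-1},{"x":-0.06,"y":0,"z":-0.08,"ax":0,"ay":0,"az":0,"fingers":-1},{"x":-0.09,"y":0,"z":-0.08,"ax":0,"ay":0,"az":0,"fingers":-1}]'
python3 - <<'E'
from h import *
c=snap('side','side3'); im=c['img']
m=((im.min(2)>215)*255).astype(np.uint8)
for p in cv2.findContours(m,0,2)[0]:
    x,y,w,h=cv2.boundingRect(p)
    if cv2.contourArea(p)>60 and 300<x<420 and 100<y<260: print('side',x,y,w,h, onz(c,x+w/2,y+h*.45,.054).round(4))
c=snap('top','top1')
cv2.imwrite('pics/crop3.png',np.hstack([cv2.resize(im[60:260,270:420],None,fx=2.5,fy=2.5),cv2.resize(c['img'][150:300,360:510],(400,400)),][0:1]+[cv2.resize(c['img'][140:300,370:530],(500,500))]))
E
```

```text
time_s: 4.95
tcp_pos: [0.5383, -0.1523, 0.2984]
eef_rot: [[0.996, 0.093, 0.0], [0.093, -0.996, -0.0], [0.0, 0.0, -1.0]]
wrist_force: [0.0, -0.1, 0.7]
gripper_width: 0.0858
gripper_force: 0.0
side 355 167 20 12 [ 0.5158 -0.1926  0.054 ]
```

View pics/crop3.png

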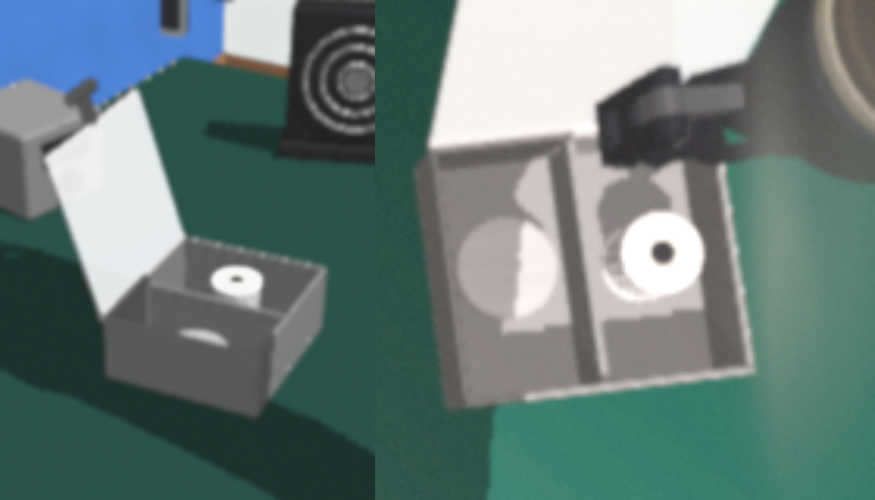

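The flap is open against its stop and the gripper is clear. The reel top is at top pixel (461.8,220.6), about (0.5195,-0.1955), centred in its bay. The tin is in the left bay. I'll turn 90° so the fingers close along box x.

```bash
python3 -c "
from h import *
print(ctrl.observe()['joints'].round(2))
c=load('top1'); print(onz(c,461.8,220.6,.054))
to([.5195,-.1955,.15])"
```

```text
[ 0.43  0.26 -0.3   1.65  0.08  1.24 -1.36]
[ 0.52071507 -0.19665296  0.054     ]
t 5.05 tool shift [-0.0193  0.04    0.1489] yaw 5.16 F [ 0.6 -0.1  0.5]
```

```bash
python3 -m creep '[{"x":-0.01,"y":0.02,"z":0,"ax":0,"ay":0,"az":-7,"fingers":-1},{"x":-0.019,"y":0.04,"z":0,"ax":0,"ay":0,"az":-14,"fingers":-1},{"x":-0.019,"y":0.04,"z":0,"ax":0,"ay":0,"az":-21,"fingers":-1},{"x":-0.019,"y":0.04,"z":0,"ax":0,"ay":0,"az":-28,"fingers":-1},{"x":-0.019,"y":0.04,"z":0,"ax":0,"ay":0,"az":-35,"fingers":-1},{"x":-0.019,"y":0.04,"z":0,"ax":0,"ay":0,"az":-42,"fingers":-1},{"x":-0.019,"y":0.04,"z":0.02,"ax":0,"ay":0,"az":-49,"fingers":-1},{"x":-0.019,"y":0.04,"z":0.04,"ax":0,"ay":0,"az":-56,"fingers":-1},{"x":-0.019,"y":0.04,"z":0.06,"ax":0,"ay":0,"az":-63,"fingers":-1},{"x":-0.019,"y":0.04,"z":0.08,"ax":0,"ay":0,"az":-70,"fingers":-1}]'
python3 -c "
from h import *
to([.5195,-.1955,.12])"
```

```text
time_s: 5.88
tcp_pos: [0.5245, -0.1938, 0.2175]
eef_rot: [[0.248, 0.969, 0.001], [0.969, -0.248, -0.0], [-0.0, 0.001, -1.0]]
wrist_force: [-0.3, -0.3, 0.1]
gripper_width: 0.0853
gripper_force: 0.0
t 5.8833 tool shift [-0.0029 -0.0045  0.0975] yaw 75.67 F [-0.3 -0.3  0.1]
```

```bash
python3 -m creep '[{"x":-0.003,"y":-0.0045,"z":0.01,"ax":0,"ay":0,"az":-7,"fingers":-1},{"x":-0.003,"y":-0.0045,"z":0.02,"ax":0,"ay":0,"az":-14,"fingers":-1},{"x":-0.003,"y":-0.0045,"z":0.04,"ax":0,"ay":0,"az":-20,"fingers":-1},{"x":-0.003,"y":-0.0045,"z":0.06,"ax":0,"ay":0,"az":-20,"fingers":-1},{"x":-0.003,"y":-0.0045,"z":0.08,"ax":0,"ay":0,"az":-20,"fingers":-1},{"x":-0.003,"y":-0.0045,"z":0.1,"ax":0,"ay":0,"az":-20,"fingers":-1},{"x":-0.003,"y":-0.0045,"z":0.11,"ax":0,"ay":0,"az":-20,"fingers":-1},{"x":-0.003,"y":-0.0045,"z":0.11,"ax":0,"ay":0,"az":-20,"fingers":-1}]'
python3 -c "
from h import *
to([.5195,-.1955,.015])
c=snap('side','side4'); cv2.imwrite('pics/crop4.png',cv2.resize(c['img'][80:260,290:450],None,fx=3,fy=3))"
```

```text
time_s: 6.55
tcp_pos: [0.5179, -0.1951, 0.106]
eef_rot: [[-0.093, 0.996, -0.004], [0.996, 0.093, 0.001], [0.002, -0.004, -1.0]]
wrist_force: [-0.0, 0.1, 0.2]
gripper_width: 0.0854
gripper_force: 0.0
t 6.55 tool shift [-0.0007  0.0019  0.091 ] yaw 95.33 F [-0.   0.1  0.2]
```

View pics/crop4.png

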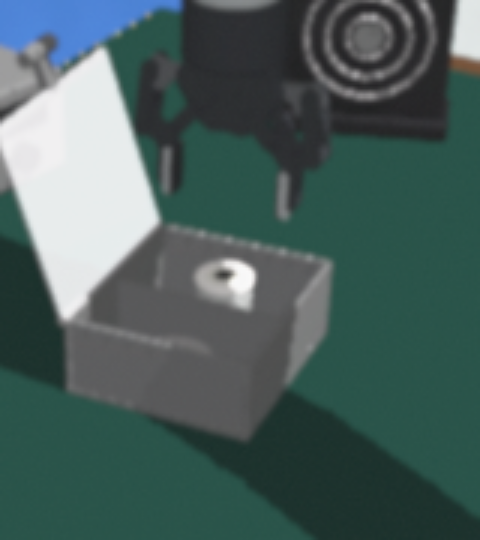

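The fingers straddle the reel (crop (225,278)) along box x. I'll descend and close.

```bash
python3 -m creep '[{"x":0,"y":0.002,"z":0.02,"ax":0,"ay":0,"az":0,"fingers":-1},{"x":0,"y":0.002,"z":0.04,"ax":0,"ay":0,"az":0,"fingers":-1},{"x":0,"y":0.002,"z":0.055,"ax":0,"ay":0,"az":0,"fingers":-1},{"x":0,"y":0.002,"z":0.07,"ax":0,"ay":0,"az":0,"fingers":-1},{"x":0,"y":0.002,"z":0.08,"ax":0,"ay":0,"az":0,"fingers":-1},{"x":0,"y":0.002,"z":0.09,"ax":0,"ay":0,"az":0,"fingers":-1},{"x":0,"y":0.002,"z":0.09,"ax":0,"ay":0,"az":0,"fingers":-1}]' 40 && python3 -m creep '[{"x":0,"y":0,"z":0,"ax":0,"ay":0,"az":0,"fingers":0},{"x":0,"y":0,"z":0,"ax":0,"ay":0,"az":0,"fingers":0.2},{"x":0,"y":0,"z":0,"ax":0,"ay":0,"az":0,"fingers":1},{"x":0,"y":0,"z":0,"ax":0,"ay":0,"az":0,"fingers":1},{"x":0,"y":0,"z":0,"ax":0,"ay":0,"az":0,"fingers":1},{"x":0,"y":0,"z":0,"ax":0,"ay":0,"az":0,"fingers":1}]' 40
```

```text
time_s: 7.18
tcp_pos: [0.5208, -0.1949, 0.0174]
eef_rot: [[-0.093, 0.996, -0.001], [0.996, 0.093, 0.0], [0.0, -0.001, -1.0]]
wrist_force: [-0.7, -0.5, 0.5]
gripper_width: 0.0851
gripper_force: 0.0
time_s: 7.68
tcp_pos: [0.5216, -0.1952, 0.0193]
eef_rot: [[-0.093, 0.996, 0.001], [0.996, 0.093, -0.001], [-0.001, 0.001, -1.0]]
wrist_force: [-1.5, 0.7, 6.0]
gripper_width: 0.0452
gripper_force: 40.4
```

```bash
python3 -m creep '[{"x":0,"y":0,"z":-0.008,"ax":0,"ay":0,"az":0,"fingers":1},{"x":0,"y":0,"z":-0.02,"ax":0,"ay":0,"az":0,"fingers":1},{"x":0,"y":0,"z":-0.035,"ax":0,"ay":0,"az":0,"fingers":1},{"x":0,"y":0,"z":-0.05,"ax":0,"ay":0,"az":0,"fingers":1},{"x":0,"y":0,"z":-0.065,"ax":0,"ay":0,"az":0,"fingers":1},{"x":0,"y":0,"z":-0.08,"ax":0,"ay":0,"az":0,"fingers":1},{"x":0,"y":0,"z":-0.095,"ax":0,"ay":0,"az":0,"fingers":1},{"x":0,"y":0,"z":-0.11,"ax":0,"ay":0,"az":0,"fingers":1},{"x":0,"y":0,"z":-0.12,"ax":0,"ay":0,"az":0,"fingers":1},{"x":0,"y":0,"z":-0.12,"ax":0,"ay":0,"az":0,"fingers":1}]' 40
python3 -c "
from h import *
print(ctrl.observe()['joints'].round(2))
to([.5355,.247,.14])
c=snap('side','side5'); cv2.imwrite('pics/crop5.png',cv2.resize(c['img'][60:260,270:450],None,fx=2.5,fy=2.5))"
```

```text
time_s: 8.52
tcp_pos: [0.5224, -0.1953, 0.1412]
eef_rot: [[-0.093, 0.996, 0.004], [0.996, 0.093, -0.002], [-0.002, 0.004, -1.0]]
wrist_force: [0.7, -0.5, -2.8]
gripper_width: 0.0448
gripper_force: 41.3
[ 0.66  0.44 -0.5   1.84  0.26  0.92  0.13]
t 8.5167 tool shift [0.4391 0.0542 0.0005] yaw 95.34 F [ 0.7 -0.5 -2.8]
```

View pics/crop5.png

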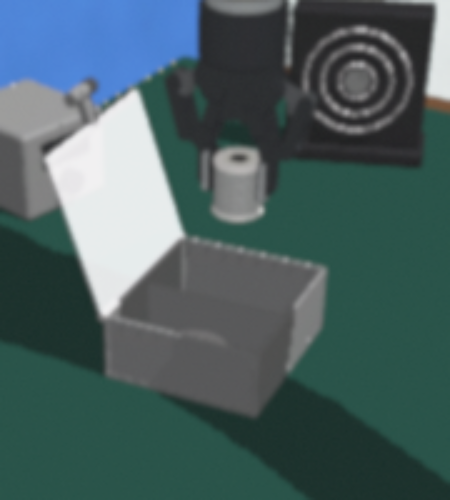

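The reel is gripped and upright, clear of the box. I'll carry it past the flap first, then angle toward the plate.

```bash
python3 -m creep '[{"x":0.01,"y":0,"z":0,"ax":0,"ay":0,"az":0,"fingers":1},{"x":0.03,"y":0,"z":0,"ax":0,"ay":0,"az":0,"fingers":1},{"x":0.055,"y":0,"z":0,"ax":0,"ay":0,"az":0,"fingers":1},{"x":0.08,"y":0,"z":0,"ax":0,"ay":0,"az":0,"fingers":1},{"x":0.105,"y":0,"z":0,"ax":0,"ay":0,"az":0,"fingers":1},{"x":0.13,"y":0,"z":0,"ax":0,"ay":0,"az":0,"fingers":1},{"x":0.155,"y":0,"z":0,"ax":0,"ay":0,"az":0,"fingers":1},{"x":0.18,"y":0,"z":0,"ax":0,"ay":0,"az":0,"fingers":1},{"x":0.205,"y":0,"z":0,"ax":0,"ay":0,"az":0,"fingers":1},{"x":0.23,"y":0.005,"z":0,"ax":0,"ay":0,"az":0,"fingers":1}]' 40 && python3 -m creep '[{"x":0.025,"y":0.005,"z":0,"ax":0,"ay":0,"az":0,"fingers":1},{"x":0.05,"y":0.01,"z":0,"ax":0,"ay":0,"az":0,"fingers":1},{"x":0.075,"y":0.017,"z":0,"ax":0,"ay":0,"az":0,"fingers":1},{"x":0.1,"y":0.023,"z":0,"ax":0,"ay":0,"az":0,"fingers":1},{"x":0.125,"y":0.03,"z":0,"ax":0,"ay":0,"az":0,"fingers":1},{"x":0.15,"y":0.037,"z":0,"ax":0,"ay":0,"az":0,"fingers":1},{"x":0.17,"y":0.043,"z":0,"ax":0,"ay":0,"az":0,"fingers":1},{"x":0.19,"y":0.047,"z":0,"ax":0,"ay":0,"az":0,"fingers":1},{"x":0.2,"y":0.05,"z":0,"ax":0,"ay":0,"az":0,"fingers":1},{"x":0.205,"y":0.05,"z":0,"ax":0,"ay":0,"az":0,"fingers":1}]' 40
python3 -c "
from h import *
to([.5355,.247,.0205])"
```

```text
time_s: 9.4
tcp_pos: [0.5025, 0.0361, 0.1372]
eef_rot: [[-0.094, 0.996, -0.003], [0.996, 0.094, -0.0], [-0.0, -0.003, -1.0]]
wrist_force: [-0.1, -0.3, -2.6]
gripper_width: 0.0449
gripper_force: 41.4
time_s: 10.23
tcp_pos: [0.5342, 0.2455, 0.1373]
eef_rot: [[-0.096, 0.995, -0.002], [0.995, 0.096, 0.001], [0.001, -0.002, -1.0]]
wrist_force: [0.8, -0.8, -1.8]
gripper_width: 0.0454
gripper_force: 41.4
t 10.2333 tool shift [0.0013 0.0016 0.1168] yaw 95.51 F [ 0.8 -0.8 -1.8]
```

Next I'll lower to just above contact and check.

```bash
python3 -m creep '[{"x":0.001,"y":0.001,"z":0.015,"ax":0,"ay":0,"az":0,"fingers":1},{"x":0.001,"y":0.001,"z":0.03,"ax":0,"ay":0,"az":0,"fingers":1},{"x":0.001,"y":0.001,"z":0.045,"ax":0,"ay":0,"az":0,"fingers":1},{"x":0.001,"y":0.001,"z":0.06,"ax":0,"ay":0,"az":0,"fingers":1},{"x":0.001,"y":0.001,"z":0.075,"ax":0,"ay":0,"az":0,"fingers":1},{"x":0.001,"y":0.001,"z":0.09,"ax":0,"ay":0,"az":0,"fingers":1},{"x":0.001,"y":0.001,"z":0.1,"ax":0,"ay":0,"az":0,"fingers":1},{"x":0.001,"y":0.001,"z":0.108,"ax":0,"ay":0,"az":0,"fingers":1},{"x":0.001,"y":0.001,"z":0.112,"ax":0,"ay":0,"az":0,"fingers":1},{"x":0.001,"y":0.001,"z":0.112,"ax":0,"ay":0,"az":0,"fingers":1}]' 40
python3 -c "
from h import *
to([.5355,.247,.0195])
c=snap('side','side6'); cv2.imwrite('pics/crop6.png',cv2.resize(c['img'][180:340,140:340],None,fx=3.5,fy=3.5))"
```

```text
time_s: 11.07
tcp_pos: [0.5358, 0.2438, 0.0255]
eef_rot: [[-0.093, 0.996, -0.001], [0.996, 0.093, -0.001], [-0.001, -0.001, -1.0]]
wrist_force: [-0.3, -0.6, -1.9]
gripper_width: 0.0455
gripper_force: 41.4
t 11.0667 tool shift [0.0032 0.     0.006 ] yaw 95.34 F [-0.3 -0.6 -1.9]
```

View pics/crop6.png

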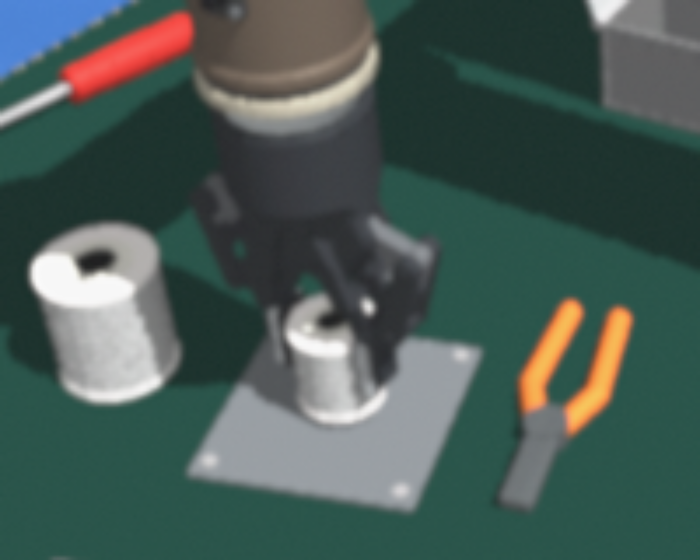

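The reel hovers upright over the middle of the plate, with its base at about crop (342,408), and it's clear of the cutters and the large reel. I'll ease it down.

```bash
python3 -m creep '[{"x":0.002,"y":0,"z":0.002,"ax":0,"ay":0,"az":0,"fingers":1},{"x":0.002,"y":0,"z":0.003,"ax":0,"ay":0,"az":0,"fingers":1},{"x":0.002,"y":0,"z":0.004,"ax":0,"ay":0,"az":0,"fingers":1},{"x":0.002,"y":0,"z":0.005,"ax":0,"ay":0,"az":0,"fingers":1},{"x":0.002,"y":0,"z":0.0055,"ax":0,"ay":0,"az":0,"fingers":1},{"x":0.002,"y":0,"z":0.006,"ax":0,"ay":0,"az":0,"fingers":1},{"x":0.002,"y":0,"z":0.006,"ax":0,"ay":0,"az":0,"fingers":1}]' 40
```

```text
time_s: 11.7
tcp_pos: [0.536, 0.2463, 0.0202]
eef_rot: [[-0.093, 0.996, -0.0], [0.996, 0.093, -0.0], [-0.0, -0.0, -1.0]]
wrist_force: [-0.2, 0.4, -1.9]
gripper_width: 0.0448
gripper_force: 41.4
```

```bash
python3 -m creep '[{"x":0,"y":0,"z":0.001,"ax":0,"ay":0,"az":0,"fingers":1},{"x":0,"y":0,"z":0.001,"ax":0,"ay":0,"az":0,"fingers":1},{"x":0,"y":0,"z":0.0015,"ax":0,"ay":0,"az":0,"fingers":1},{"x":0,"y":0,"z":0.0015,"ax":0,"ay":0,"az":0,"fingers":1}]' 40
```

```text
time_s: 12.03
tcp_pos: [0.5361, 0.2464, 0.0194]
eef_rot: [[-0.093, 0.996, 0.0], [0.996, 0.093, -0.0], [-0.0, 0.0, -1.0]]
wrist_force: [-2.6, -1.3, 4.8]
gripper_width: 0.0451
gripper_force: 42.2
```

Contact: the force rose by about 7 N. I'll release and retreat straight up.

```bash
python3 -m creep '[{"x":0,"y":0,"z":0,"ax":0,"ay":0,"az":0,"fingers":0},{"x":0,"y":0,"z":0,"ax":0,"ay":0,"az":0,"fingers":-0.5},{"x":0,"y":0,"z":0,"ax":0,"ay":0,"az":0,"fingers":-1},{"x":0,"y":0,"z":0,"ax":0,"ay":0,"az":0,"fingers":-1},{"x":0,"y":0,"z":-0.015,"ax":0,"ay":0,"az":0,"fingers":-1},{"x":0,"y":0,"z":-0.035,"ax":0,"ay":0,"az":0,"fingers":-1},{"x":0,"y":0,"z":-0.06,"ax":0,"ay":0,"az":0,"fingers":-1},{"x":0,"y":0,"z":-0.09,"ax":0,"ay":0,"az":0,"fingers":-1},{"x":0,"y":0,"z":-0.12,"ax":0,"ay":0,"az":0,"fingers":-1},{"x":0,"y":0,"z":-0.12,"ax":0,"ay":0,"az":0,"fingers":-1}]' 40
python3 -c "
from h import *
c=snap('side','side7'); cv2.imwrite('pics/crop7.png',cv2.resize(c['img'][120:340,140:420],None,fx=2.5,fy=2.5))"
```

```text
time_s: 12.87
tcp_pos: [0.5387, 0.2484, 0.1446]
eef_rot: [[-0.093, 0.996, 0.008], [0.996, 0.093, 0.004], [0.003, 0.008, -1.0]]
wrist_force: [0.3, 0.5, 0.8]
gripper_width: 0.0855
gripper_force: 0.0
```

View pics/crop7.png

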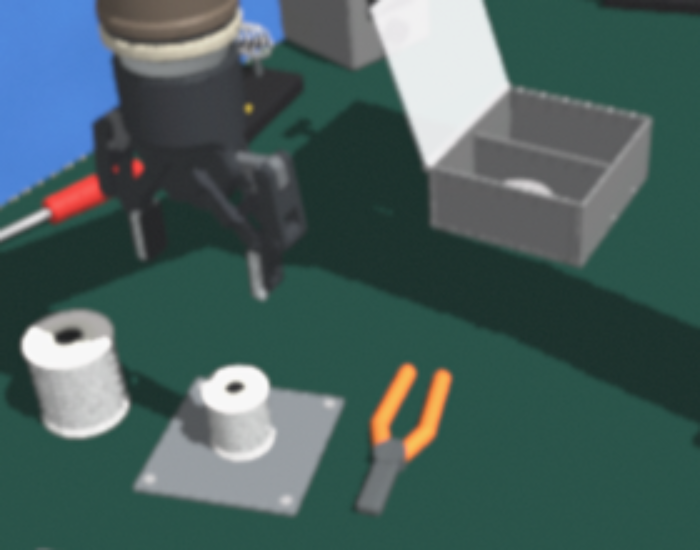

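The reel stands upright with its base at crop (242,443), and the plate's centre is at about (243,443). The gripper is clear and the flap is open, so I'll hand in.

```bash
python3 -c "
from h import *
print(ctrl.close_job())"
```

```text
the job is handed in; nothing more can be done
None
```

The flap is open and staying open by itself, the reel stands upright in the middle of the 120 mm steel plate, and I handed the job in at about 13 s; no verdict came back, so this rests on the last camera picture.

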